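# Set the throwing wheel to its third speed and start it

## Task

The potter's wheel on the bench stands at off. With closed fingers push its speed lever along the slot, counting the clicks by feel, and leave it resting in the third click, never letting it slip on into the fourth; then press the start button beside it right down, let it come up again, and move the hand clear. Only push, do not pinch the lever, and leave the cup, jar, bowl and trimming tool where they are.

Things in the scene. Friction and masses are not known exactly. Their poses are not given: they have to be found in the camera images.
- wheel: White bench-top potter's wheel, fixed. Origin: on the bench under its flat control console, 240 mm (x) by 210 mm (y -120 to +90), deck 100 mm above the bench. Own x: the way the lever is pushed, roughly away from the robot; z up. The housing beside it (y over 90 mm) carries a splash pan 155 mm high, centre x 40, y 290, radius 165, and a bowl up to 212 mm high.
- lever_top (a point): Centre of the top of the speed lever's black block grip, 24 mm along the wheel's x, 30 mm along its y, from 2 to 42 mm above the deck; the point moves with it. At off it is at x -50, y +20 mm of the wheel, 142 mm above the bench, with 58 mm of free deck behind it. Its slot runs along x.
- speed_lever (a joint): Lever travel in m along the wheel's +x. 0 = off (start, end stop), then five click stops 18 mm apart: 0.018, 0.036, 0.054 (third), 0.072, 0.090. A click takes a push of about 5 to 8 N; half-way to the next stop the resistance vanishes and the lever snaps ahead of the finger into that stop and stays.
- start_button (a joint): Travel of the start button in m: 0 = up, 0.006 = right down. Springs back up when let go; fully down takes 5 N.
- start_button_top (a point): Centre of the top of the start button, a round grey button 32 mm across in a black housing on the deck, pressed straight down; at x -35, y -70 mm of the wheel, 122 mm above the bench, 90 mm beside the lever's slot.
- cup_rim (a point): Centre of the mouth of a loose white cup, 52 mm across and 55 mm high, standing on the console's far corner. Leave alone.
- glaze_jar: Loose white jar, 60 mm across, 75 mm high, on the bench before the console; origin under its centre. Leave alone.
- trim_tool_grip (a point): Grip of a loose spatula-like trimming tool, 170 mm long, lying on the bench to the right of the console. Leave alone.
- test_bowl: Loose terracotta bowl, 90 mm across, 40 mm high, on the bench to the right of the console; origin under its centre. Leave alone.

How it is judged:
By the outcome, as a careful person would: the job done as asked, in the order asked, and still so for the second after the job is handed in, with the robot touching nothing.
It also fails if it takes over 61 s, if anything falls off the work surface, if the arm or the gripper's body presses on something with over 40 N, if the wrist force passes 120 N, or if a joint passes its speed limit or range.

## Robot

A 6-joint arm with a two-finger parallel gripper is mounted at the origin on the work surface. World frame = base frame: x ahead of the robot, y to its left, z up, the work surface at z = 0. Lengths are in m, angles in rad, forces in N, time in s.
With the tool pointing down it reaches from about 0.25 to 0.775 m from the base axis. Payload 8.9 kg.
Tool frame: the origin (TCP) lies on the front face of the gripper's body, between the roots of the fingers; the fingertips stand 73 mm ahead of it and the grasp point (between the pads) lies 54 mm ahead of it; y points along the fingers, z is the direction in which the jaws open and shut, and the axes are right-handed (so a half turn about y gives the same grasp; the last joint's range is limited). The gripper opens to 85 mm and grips with 20 to 120 N. Pads are 22 mm wide; open, the fingers measure 114 mm over their backs; the gripper's body (76 mm by 85 mm) begins 54 mm behind the grasp point. The pads swing forward as they close: fully open they stand 13 mm farther back than shut.
Start: joints at [1.136, 0.291, -0.153, 1.127, 0, 1.431], TCP at [0.153, 0.502, 0.304] pointing down, gripper open.
Joint ranges: [-2.52, 2.52], [-0.91, 1.74], [-1.3, 1.37], [-1.96, 2.02], [-1.52, 1.47], [-3.14, 3.14]. Speed limits (rad/s): [2.22, 2.22, 2.79, 3.14, 3.14, 3.14].

## Interface

Orientations are given as a unit quaternion [w, x, y, z].
In Python, from plant import monitor, viewer, arm gives the robot as it stands.
- The arm moves only by the tool step_arm, never from a script. Its argument "motion" is text: rows parted by semicolons, each of 7 numbers parted by spaces: the shift along the world's x, y, z in m, then the turn, a rotation vector about the world's x, y, z in degrees, then the finger opening in m, from 0 to 0.0854. In form: dx dy dz wx wy wz jaw; .... A call has 1 to 8 rows; each row is the pose to reach, as a shift and turn from the pose commanded when the call began; what a row does not reach only later rows make up. A row lasts 1/12 s, in which the tool goes at most 41.7 mm and 7.16 degrees, less where a joint would pass 70% of its speed; a pose out of reach is approached as far as the arm can. A call with a gripper value outside its range is refused whole. The fingers move at their own pace and stop on an object; "grip_force" is the grip in N (left out, the last holds). Time passes only in rows, so rows that repeat a pose let the fingers close. It gives the time, the measured TCP pose, the force and the opening at its end, in the units of the state.
- monitor.observe(): the state, without advancing time (a new reading comes with each control period).
- viewer.snapshot(name): name is "side" or "top"; returns the picture (400x640x3 uint8, red, green, blue); there is no depth.
- viewer.camera_params(name): a dict with "vfov" (degrees; the focal length in pixels is half the picture's height over the tangent of half this angle, whatever the lens; pixels are square), "cx", "cy" (the principal point, pixels), "R" (3x3) and "t" (3): a world point X has camera coordinates R X + t. Camera axes: x right, y down, z forward; pixel columns grow to the right and rows downward; lengths in m; the calibration is good to about 2 mm. A picture is of the moment at which its call begins. camera_params takes no time and is no camera call.
- arm.job_done(): hands the job in, once; it reports no verdict.
The state is a dict: "t": time; "q": joint angles; "dq": joint speeds; "tau": joint torques, N m; "eef_pos": TCP position; "ee_rot": TCP orientation; "ft_force": force on the tool from outside, world axes, zero at the start; "ft_torque": the same for the moment, N m; "opening": opening from 0.0 (shut) to 1.0 (fully open).
Only numpy, scipy, OpenCV 4.12 (cv2) and the standard library are available. Lean on these libraries where they do the work, as an engineer would, in place of code of your own. Each camera call takes 0.05 s, during which the arm holds its last target.

## Working session

There is one attempt and no reset: what is moved stays moved. The work goes in short steps, Python scripts to look and compute and a tool call to move; the robot and the scene stay as the last step left them, time stands still between calls to the robot, and variables do not carry over. Pictures are saved under pics/ and viewed, and the job is handed in when it is done.

Besides the shell and the picture viewer there is one more tool, called as a command line: name --argument value ..., lists and objects as JSON in quotes. step_arm: Moves the arm, as the interface text tells. Its arguments: {"type":"object","properties":{"motion":{"type":"string"},"grip_force":{"type":"number"}},"required":["motion"]}

```bash
mkdir -p pics; python3 - <<'E'
from plant import monitor, viewer, arm
import cv2
s=monitor.observe(); print(s)
for n in("side","top"):
    im=viewer.snapshot(n); cv2.imwrite(f"pics/{n}0.png",im[:,:,::-1]); print(n,viewer.camera_params(n))
E
```

```text
{'t': 0.0, 'q': array([ 1.13569000e+00,  2.91284507e-01, -1.54179111e-01,  1.12667711e+00,
       -3.29662741e-05,  1.43146536e+00]), 'dq': array([-0.00015878, -0.00038755,  0.00052609,  0.0011335 , -0.00025334,
       -0.000707  ]), 'tau': array([-2.59928776e-03, -5.37144792e+01,  3.31373835e+01,  1.60665927e-02,
       -2.09073601e-04,  2.51992185e-05]), 'eef_pos': array([0.15289333, 0.50186434, 0.30331034]), 'ee_rot': array([-0.69892908,  0.69984737, -0.10431506,  0.10406811]), 'ft_force': array([-0.54126615, -0.30167825,  0.48079284]), 'ft_torque': array([ 0.00024682, -0.01125939, -0.01668981]), 'opening': 1.0049097177537334}
side {'vfov': 50.63714555181103, 'cx': 320.1880609600382, 'cy': 201.27671174677783, 'R': array([[ 0.98501994, -0.17241789,  0.00279021],
       [-0.12517879, -0.72608535, -0.67611414],
       [ 0.11860011,  0.66563664, -0.73679161]]), 't': array([-0.56891179,  0.03905227,  0.74178197])}
top {'vfov': 56.31516065379967, 'cx': 320.14227540237925, 'cy': 198.01538927321823, 'R': array([[ 0.02464308, -0.99908101, -0.03506913],
       [-0.99604534, -0.02154264, -0.08619511],
       [ 0.08536041,  0.03705456, -0.99566087]]), 't': array([-0.12564173,  0.55555156,  0.72434649])}
```

View pics/side0.png

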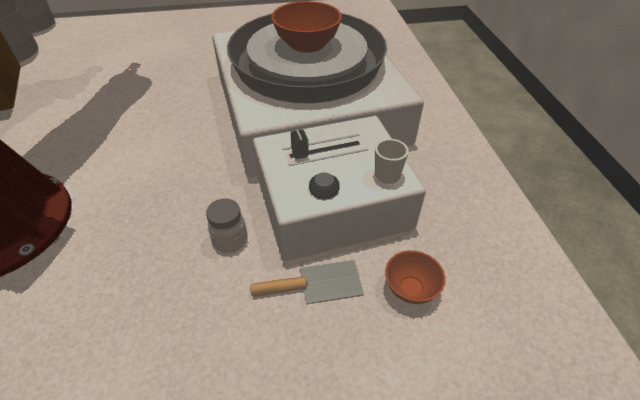

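View pics/top0.png

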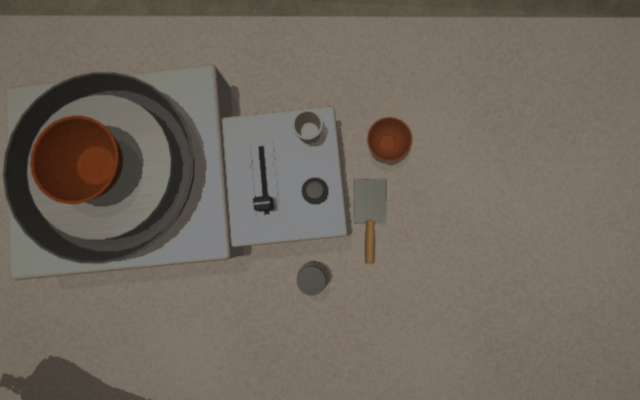

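The console, lever (top ≈263,203), button (≈315,189), cup, jar, bowl and tool are visible in both views. I'll zoom in to measure them.

```bash
cat > h.py <<'E'
import numpy as np,cv2
from plant import viewer
def ray(n,u,v):
    p=viewer.camera_params(n); f=200/np.tan(np.radians(p['vfov']/2))
    d=np.array([(u-p['cx'])/f,(v-p['cy'])/f,1]); R=p['R'];return -R.T@p['t'],R.T@d
def onz(n,u,v,z):
    o,d=ray(n,u,v); return o+d*(z-o[2])/d[2]
def proj(n,X):
    p=viewer.camera_params(n); f=200/np.tan(np.radians(p['vfov']/2)); c=p['R']@np.array(X)+p['t']
    return np.array([p['cx']+f*c[0]/c[2],p['cy']+f*c[1]/c[2]])
def wheel(): pass
E
python3 - <<'E'
import cv2,numpy as np
from h import *
a=cv2.imread('pics/top0.png')[90:260,210:370]; b=cv2.imread('pics/side0.png')[110:270,240:430]
A=cv2.resize(a,None,fx=3.5,fy=3.5,interpolation=cv2.INTER_CUBIC); cv2.imwrite('pics/tz.png',cv2.convertScaleAbs(A,alpha=1.4))
B=cv2.resize(b,None,fx=3.5,fy=3.5,interpolation=cv2.INTER_CUBIC); cv2.imwrite('pics/sz.png',cv2.convertScaleAbs(B,alpha=1.4))
for u,v in [(223,118),(334,108),(346,235),(230,245)]: print(onz('top',u,v,.1))
print(onz('top',315,189,.122),onz('top',263,203,.142))
E
```

```text
[0.69527432 0.06654262 0.1       ]
[ 0.7167416  -0.13686334  0.1       ]
[ 0.48701243 -0.16299106  0.1       ]
[0.46409927 0.04299083 0.1       ]
[ 0.56519378 -0.10718459  0.122     ] [ 0.53751933 -0.0213499   0.142     ]
```

View pics/tz.png

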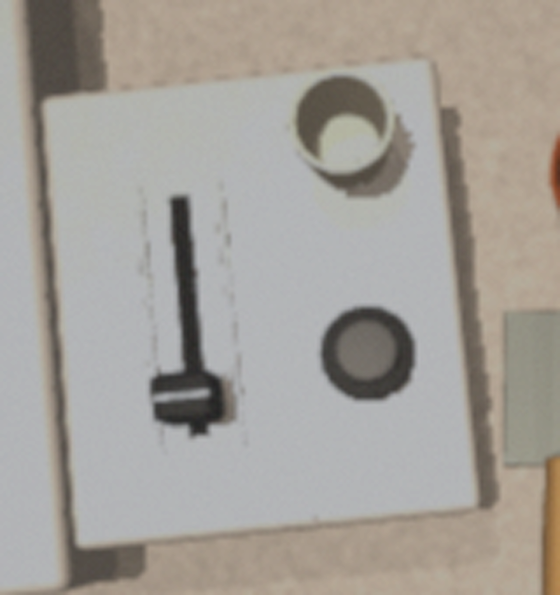

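View pics/sz.png

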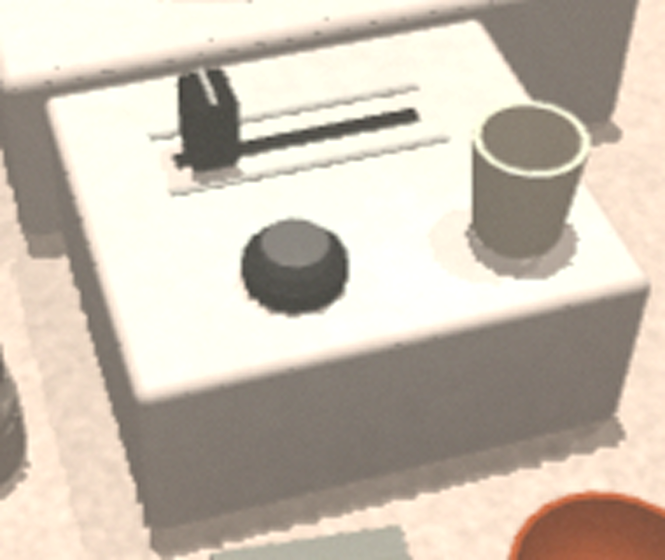

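```bash
python3 - <<'E'
from h import *
from scipy.optimize import least_squares
T=lambda x,y:(210+x/3.5,90+y/3.5); S=lambda x,y:(240+x/3.5,110+y/3.5)
obs=[('top',T(43,100),(.12,.09,.1)),('top',T(432,60),(.12,-.12,.1)),('top',T(477,507),(-.12,-.12,.1)),('top',T(78,547),(-.12,.09,.1)),
('top',T(367,351),(-.035,-.07,.122)),('top',T(181.5,394.5),(-.05,.02,.142)),
('side',S(207,87),(-.05,.02,.142)),('side',S(295,243),(-.035,-.07,.122)),('side',S(648,285),(.12,-.12,.1)),('side',S(142,398),(-.12,-.12,.1)),('side',S(50,100),(-.12,.09,.1))]
def W(p,l): c,s=np.cos(p[2]),np.sin(p[2]); return np.array([p[0]+c*l[0]-s*l[1],p[1]+s*l[0]+c*l[1],l[2]])
def r(p): return np.concatenate([proj(n,W(p,l))-uv for n,uv,l in obs])
k=least_squares(r,[.59,-.04,.1],loss='soft_l1'); print(k.x,np.degrees(k.x[2])); print(r(k.x).reshape(-1,2).round(2))
for l in [(-.05,.02,.142),(-.035,-.07,.122),(-.062,.02,.142)]: print(W(k.x,l).round(4))
for n,uv,l in obs[4:8]: print(n,l,onz(n,*uv,l[2]).round(4))
from scipy.spatial.transform import Rotation
from plant import monitor
q=monitor.observe()['ee_rot'];print(Rotation.from_quat(np.r_[q[1:],q[0]]).as_matrix().round(3))
E
```

```text
[ 0.59038507 -0.03463501  0.12270678] 7.030580347522507
[[-0.73 -2.29]
 [ 1.86 -3.1 ]
 [ 2.78  0.81]
 [-0.72  0.92]
 [ 0.82 -0.71]
 [ 0.9  -0.19]
 [-0.28 -0.75]
 [-0.25 -1.27]
 [ 2.84 -1.82]
 [-2.34  0.22]
 [-3.01 -2.3 ]]
[ 0.5383 -0.0209  0.142 ]
[ 0.5642 -0.1084  0.122 ]
[ 0.5264 -0.0224  0.142 ]
top (-0.035, -0.07, 0.122) [ 0.563 -0.107  0.122]
top (-0.05, 0.02, 0.142) [ 0.538  -0.0194  0.142 ]
side (-0.05, 0.02, 0.142) [ 0.5385 -0.0229  0.142 ]
side (-0.035, -0.07, 0.122) [ 0.5641 -0.1112  0.122 ]
[[ 0.957 -0.001  0.291]
 [-0.291 -0.001  0.957]
 [-0.    -1.    -0.001]]
```

step_arm --motion "0.02 -0.032 0 0 0 3 0; 0.04 -0.064 0 0 0 6 0; 0.06 -0.096 0 0 0 9 0; 0.08 -0.128 0 0 0 12 0; 0.1 -0.16 0 0 0 15 0; 0.12 -0.192 0 0 0 18 0; 0.14 -0.224 0 0 0 21 0; 0.16 -0.256 0 0 0 24 0" --grip_force 40

```text
t: 0.77
eef_pos: [0.3134, 0.2445, 0.3038]
ee_rot: [0.706, -0.706, -0.045, 0.045]
ft_force: [0.5, 1.1, 0.3]
opening: 0.007
```

step_arm --motion "0.02 -0.034 0 0 0 0 0; 0.04 -0.068 0 0 0 0 0; 0.06 -0.102 0 0 0 0 0; 0.08 -0.136 0 0 0 0 0; 0.1 -0.17 0 0 0 0 0; 0.12 -0.204 0 0 0 0 0; 0.15 -0.23 0 0 0 0 0; 0.15 -0.23 0 0 0 0 0"

```text
t: 1.43
eef_pos: [0.4671, 0.0117, 0.3035]
ee_rot: [-0.705, 0.707, 0.043, -0.041]
ft_force: [-1.1, 0.1, 0.2]
opening: 0.002
```

step_arm --motion "0.015 -0.02 -0.02 0 0 0 0; 0.03 -0.038 -0.04 0 0 0 0; 0.03 -0.038 -0.06 0 0 0 0; 0.03 -0.038 -0.06 0 0 0 0; 0.03 -0.038 -0.06 0 0 0 0"

```text
t: 1.85
eef_pos: [0.492, -0.0216, 0.2432]
ee_rot: [0.706, -0.705, -0.042, 0.044]
ft_force: [0.5, 0.4, 0.2]
opening: -0.0
```

```bash
python3 - <<'E'
from h import *
from plant import monitor
for n in("side","top"):
    im=viewer.snapshot(n); cv2.imwrite(f"pics/{n}1.png",im[:,:,::-1])
    c=im[90:260,210:370] if n=='top' else im[60:220,220:410]
    cv2.imwrite(f"pics/{n}1z.png",cv2.convertScaleAbs(cv2.resize(c[:,:,::-1],None,fx=3.5,fy=3.5,interpolation=cv2.INTER_CUBIC),alpha=1.4))
s=monitor.observe();print(s['eef_pos'],s['ft_force'],s['q'])
E
```

```text
[ 0.49305716 -0.02137347  0.24488196] [ 0.2044451   0.51221869 -0.41395437] [-1.91654188e-01  2.74461438e-01 -3.38775050e-01  9.56958033e-01
  1.46786045e-04 -3.15267437e-01]
```

View pics/side1.png

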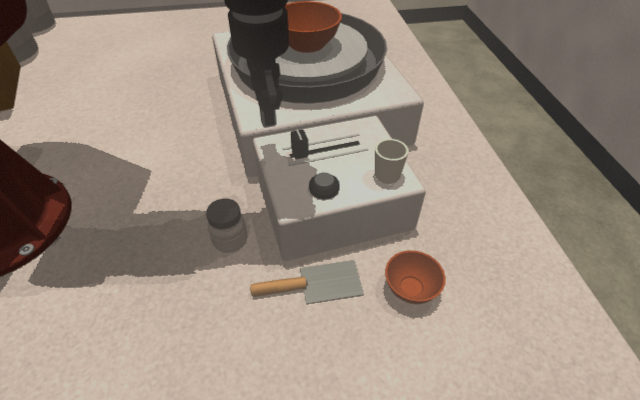

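View pics/side1z.png

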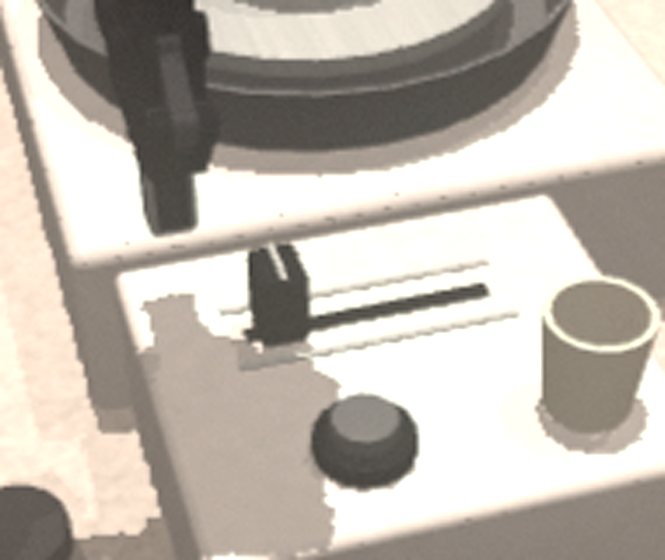

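View pics/top1.png

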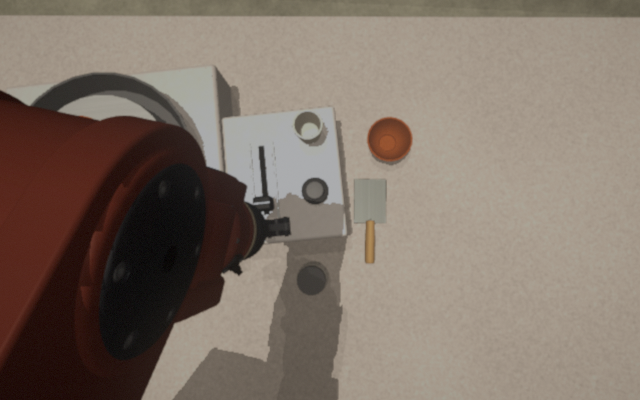

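```bash
python3 - <<'E'
from h import *
for n in("side","top"): print(n,proj(n,[.493,-.0214,.172]),proj(n,[.493,-.0214,.245]))
c=cv2.imread('pics/top1.png')[160:260,210:350]
cv2.imwrite("pics/top1z.png",cv2.convertScaleAbs(cv2.resize(c,None,fx=5,fy=5,interpolation=cv2.INTER_CUBIC),alpha=1.8))
E
```

```text
side [269.44938121 122.13995333] [265.08449006  80.65022597]
top [258.44325795 229.53412846] [248.01372883 229.41856263]
```

View pics/top1z.png

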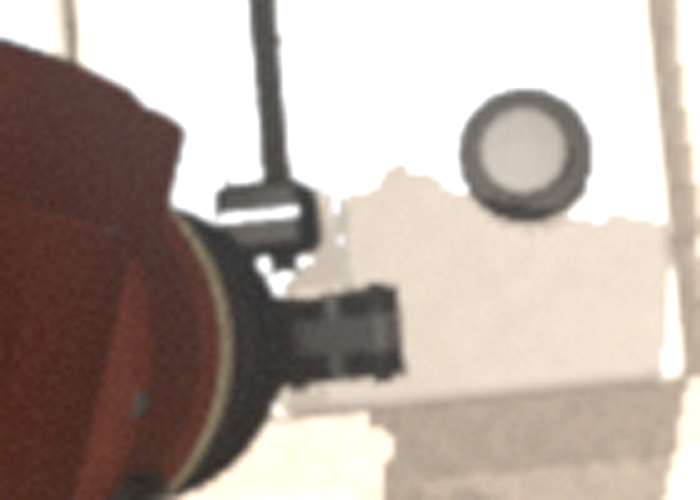

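step_arm --motion "0 -0.003 -0.02 0 0 0 0; 0 -0.005 -0.04 0 0 0 0; 0 -0.005 -0.057 0 0 0 0; 0 -0.005 -0.057 0 0 0 0; 0 -0.005 -0.057 0 0 0 0"

```text
t: 2.37
eef_pos: [0.493, -0.0264, 0.1878]
ee_rot: [0.706, -0.706, -0.044, 0.044]
ft_force: [0.3, 0.1, 0.2]
opening: -0.002
```

```bash
python3 - <<'E'
from h import *
from plant import monitor
s0=monitor.observe()
n='side'; im=viewer.snapshot(n); c=im[60:220,220:410]
cv2.imwrite(f"pics/{n}2z.png",cv2.convertScaleAbs(cv2.resize(c[:,:,::-1],None,fx=3.5,fy=3.5,interpolation=cv2.INTER_CUBIC),alpha=1.6))
s=monitor.observe();print(s['eef_pos'],s0['ft_force'],s['ft_force'])
E
```

```text
[ 0.49355281 -0.02651232  0.18837749] [0.34442742 0.08090231 0.20257381] [ 0.5238433   0.14257893 -0.08295104]
```

View pics/side2z.png

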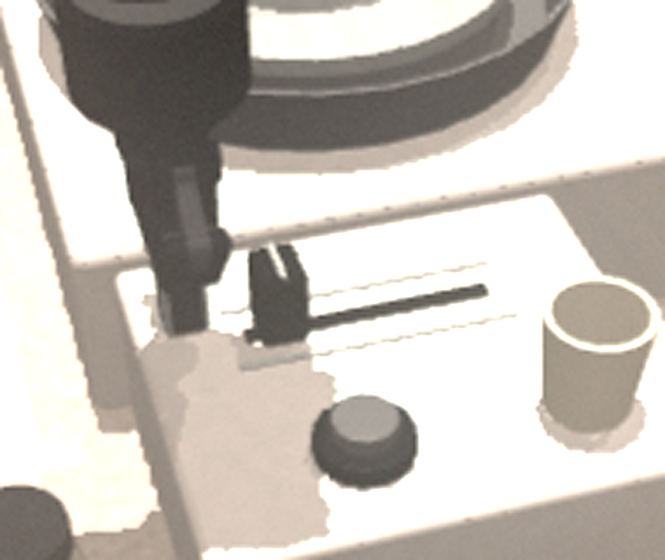

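step_arm --motion "0.004 0.0005 0.003 0 0 0 0; 0.008 0.001 0.005 0 0 0 0; 0.012 0.0015 0.005 0 0 0 0; 0.014 0.0017 0.005 0 0 0 0; 0.014 0.0017 0.005 0 0 0 0"

```text
t: 2.83
eef_pos: [0.5079, -0.0251, 0.1923]
ee_rot: [-0.706, 0.706, 0.044, -0.043]
ft_force: [0.1, 0.1, -0.1]
opening: -0.001
```

step_arm --motion "0.001 0.0001 0 0 0 0 0; 0.002 0.0002 0 0 0 0 0; 0.002 0.0002 0 0 0 0 0; 0.002 0.0002 0 0 0 0 0"

```text
t: 3.17
eef_pos: [0.5089, -0.0249, 0.1918]
ee_rot: [0.706, -0.706, -0.043, 0.044]
ft_force: [-0.2, -0.9, 0.6]
opening: -0.001
```

step_arm --motion "0.001 0.0001 0 0 0 0 0; 0.002 0.0002 0 0 0 0 0; 0.002 0.0002 0 0 0 0 0; 0.002 0.0002 0 0 0 0 0"

```text
t: 3.5
eef_pos: [0.5111, -0.0247, 0.1919]
ee_rot: [0.706, -0.706, -0.044, 0.043]
ft_force: [0.7, -0.5, -0.1]
opening: -0.004
```

step_arm --motion "0.001 0.0001 0 0 0 0 0; 0.002 0.0002 0 0 0 0 0; 0.002 0.0002 0 0 0 0 0; 0.002 0.0002 0 0 0 0 0"

```text
t: 3.83
eef_pos: [0.5131, -0.0245, 0.1919]
ee_rot: [-0.706, 0.706, 0.044, -0.043]
ft_force: [0.1, -0.0, 1.3]
opening: 0.001
```

step_arm --motion "0.001 0.0001 0 0 0 0 0; 0.002 0.0002 0 0 0 0 0; 0.002 0.0002 0 0 0 0 0; 0.002 0.0002 0 0 0 0 0"

```text
t: 4.17
eef_pos: [0.5151, -0.0243, 0.1919]
ee_rot: [-0.706, 0.706, 0.043, -0.043]
ft_force: [0.2, 0.1, 1.0]
opening: 0.004
```

step_arm --motion "0.001 0.0001 0 0 0 0 0; 0.002 0.0002 0 0 0 0 0; 0.002 0.0002 0 0 0 0 0; 0.002 0.0002 0 0 0 0 0"

```text
t: 4.5
eef_pos: [0.517, -0.0241, 0.1919]
ee_rot: [0.706, -0.706, -0.043, 0.044]
ft_force: [-0.2, 0.7, 0.6]
opening: -0.001
```

step_arm --motion "0.001 0.0001 0 0 0 0 0; 0.002 0.0002 0 0 0 0 0; 0.002 0.0002 0 0 0 0 0; 0.002 0.0002 0 0 0 0 0"

```text
t: 4.83
eef_pos: [0.5187, -0.0239, 0.1918]
ee_rot: [0.706, -0.706, -0.043, 0.044]
ft_force: [-4.2, 0.6, 3.0]
opening: -0.003
```

step_arm --motion "0.001 0.0001 0 0 0 0 0; 0.002 0.0002 0 0 0 0 0; 0.002 0.0002 0 0 0 0 0; 0.002 0.0002 0 0 0 0 0"

```text
t: 5.17
eef_pos: [0.5206, -0.0236, 0.1918]
ee_rot: [0.706, -0.706, -0.043, 0.044]
ft_force: [-4.8, -0.7, 4.8]
opening: 0.002
```

step_arm --motion "0.001 0.0001 0 0 0 0 0; 0.002 0.0002 0 0 0 0 0; 0.002 0.0002 0 0 0 0 0; 0.002 0.0002 0 0 0 0 0"

```text
t: 5.5
eef_pos: [0.5227, -0.0234, 0.1918]
ee_rot: [0.706, -0.706, -0.043, 0.044]
ft_force: [-5.0, 0.1, 3.2]
opening: -0.002
```

step_arm --motion "0.001 0.0001 0 0 0 0 0; 0.002 0.0002 0 0 0 0 0; 0.002 0.0002 0 0 0 0 0"

```text
t: 5.75
eef_pos: [0.5259, -0.0234, 0.192]
ee_rot: [-0.706, 0.706, 0.044, -0.043]
ft_force: [-0.0, 0.7, -0.6]
opening: 0.003
```

step_arm --motion "0.001 0.0001 0 0 0 0 0; 0.001 0.0001 0 0 0 0 0; 0.001 0.0001 0 0 0 0 0"

```text
t: 6.0
eef_pos: [0.5265, -0.0233, 0.192]
ee_rot: [-0.706, 0.706, 0.044, -0.043]
ft_force: [-0.6, -0.1, -0.4]
opening: 0.002
```

step_arm --motion "0.001 0.0001 0 0 0 0 0; 0.001 0.0001 0 0 0 0 0; 0.001 0.0001 0 0 0 0 0"

```text
t: 6.25
eef_pos: [0.5271, -0.0231, 0.1919]
ee_rot: [-0.706, 0.706, 0.044, -0.043]
ft_force: [1.1, 0.2, 0.1]
opening: -0.001
```

step_arm --motion "0.001 0.0001 0 0 0 0 0; 0.001 0.0001 0 0 0 0 0; 0.001 0.0001 0 0 0 0 0"

```text
t: 6.5
eef_pos: [0.5281, -0.023, 0.1919]
ee_rot: [-0.706, 0.706, 0.044, -0.043]
ft_force: [0.3, 0.5, 0.2]
opening: -0.001
```

step_arm --motion "0.001 0.0001 0 0 0 0 0; 0.002 0.0003 0 0 0 0 0; 0.003 0.0004 0 0 0 0 0; 0.004 0.0005 0 0 0 0 0; 0.004 0.0005 0 0 0 0 0"

```text
t: 6.92
eef_pos: [0.5323, -0.0225, 0.1919]
ee_rot: [-0.706, 0.706, 0.044, -0.043]
ft_force: [-0.7, 0.3, -0.6]
opening: 0.002
```

step_arm --motion "0.001 0.0001 0 0 0 0 0; 0.002 0.0002 0 0 0 0 0; 0.002 0.0002 0 0 0 0 0; 0.002 0.0002 0 0 0 0 0"

```text
t: 7.25
eef_pos: [0.5341, -0.0223, 0.1919]
ee_rot: [0.706, -0.706, -0.043, 0.044]
ft_force: [0.5, -0.4, 0.1]
opening: 0.001
```

step_arm --motion "0.001 0.0001 0 0 0 0 0; 0.002 0.0002 0 0 0 0 0; 0.002 0.0002 0 0 0 0 0; 0.002 0.0002 0 0 0 0 0"

```text
t: 7.58
eef_pos: [0.5358, -0.0221, 0.1919]
ee_rot: [0.706, -0.706, -0.043, 0.044]
ft_force: [-3.0, 0.2, 2.4]
opening: -0.001
```

step_arm --motion "0.001 0.0001 0 0 0 0 0; 0.002 0.0002 0 0 0 0 0; 0.002 0.0002 0 0 0 0 0; 0.002 0.0002 0 0 0 0 0"

```text
t: 7.92
eef_pos: [0.5377, -0.0218, 0.1918]
ee_rot: [0.706, -0.706, -0.043, 0.044]
ft_force: [-4.8, 0.3, 4.0]
opening: 0.001
```

step_arm --motion "0.001 0.0001 0 0 0 0 0; 0.002 0.0002 0 0 0 0 0; 0.002 0.0002 0 0 0 0 0; 0.002 0.0002 0 0 0 0 0"

```text
t: 8.25
eef_pos: [0.5397, -0.0216, 0.1918]
ee_rot: [0.706, -0.706, -0.043, 0.044]
ft_force: [-5.2, 0.3, 4.3]
opening: 0.003
```

step_arm --motion "0.001 0.0001 0 0 0 0 0; 0.002 0.0002 0 0 0 0 0; 0.002 0.0002 0 0 0 0 0"

```text
t: 8.5
eef_pos: [0.5422, -0.0213, 0.1918]
ee_rot: [0.706, -0.706, -0.044, 0.043]
ft_force: [-2.2, 1.7, 1.1]
opening: 0.002
```

step_arm --motion "0.001 0.0001 0 0 0 0 0; 0.002 0.0002 0 0 0 0 0; 0.002 0.0002 0 0 0 0 0"

```text
t: 8.75
eef_pos: [0.5448, -0.0214, 0.192]
ee_rot: [-0.706, 0.706, 0.044, -0.043]
ft_force: [-0.1, -0.2, 0.6]
opening: 0.001
```

step_arm --motion "0.001 0.0001 0 0 0 0 0; 0.002 0.0003 0 0 0 0 0; 0.003 0.0004 0 0 0 0 0; 0.003 0.0004 0 0 0 0 0"

```text
t: 9.08
eef_pos: [0.5473, -0.0209, 0.1919]
ee_rot: [-0.706, 0.706, 0.044, -0.043]
ft_force: [-0.0, 0.1, -0.4]
opening: -0.0
```

```bash
python3 - <<'E'
from h import *
n='side'; im=viewer.snapshot(n); c=im[60:220,220:410]
cv2.imwrite(f"pics/{n}3z.png",cv2.convertScaleAbs(cv2.resize(c[:,:,::-1],None,fx=3.5,fy=3.5,interpolation=cv2.INTER_CUBIC),alpha=1.6))
E
```

```text
(no output)
```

View pics/side3z.png

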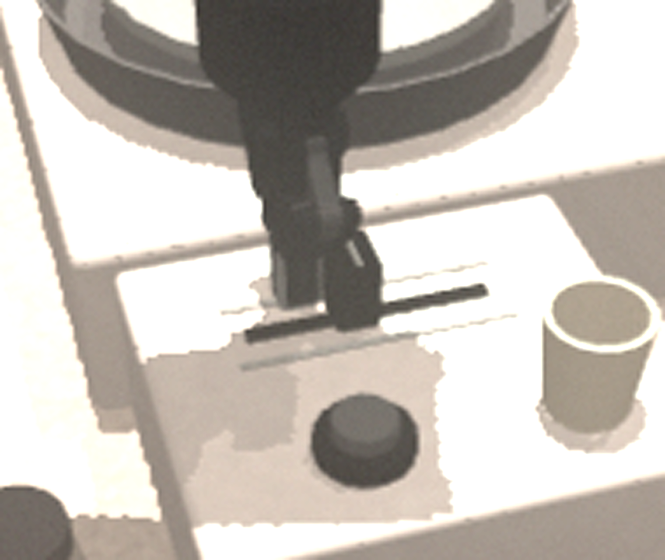

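The picture shows the lever two stops along (block now at about 354,275 in the zoom, was 278,290), with the shut finger just behind it. Now the third click.

step_arm --motion "0.001 0.0001 0 0 0 0 0; 0.002 0.0003 0 0 0 0 0; 0.003 0.0004 0 0 0 0 0; 0.004 0.0005 0 0 0 0 0; 0.004 0.0005 0 0 0 0 0"

```text
t: 9.55
eef_pos: [0.5513, -0.0204, 0.1919]
ee_rot: [-0.706, 0.706, 0.044, -0.043]
ft_force: [0.1, 0.2, -0.2]
opening: -0.0
```

step_arm --motion "0.001 0.0001 0 0 0 0 0; 0.002 0.0002 0 0 0 0 0; 0.002 0.0002 0 0 0 0 0; 0.002 0.0002 0 0 0 0 0"

```text
t: 9.88
eef_pos: [0.553, -0.0202, 0.1919]
ee_rot: [0.706, -0.706, -0.043, 0.044]
ft_force: [-1.3, 0.5, 0.4]
opening: 0.001
```

step_arm --motion "0.001 0.0001 0 0 0 0 0; 0.002 0.0002 0 0 0 0 0; 0.002 0.0002 0 0 0 0 0; 0.002 0.0002 0 0 0 0 0"

```text
t: 10.22
eef_pos: [0.5547, -0.02, 0.1919]
ee_rot: [-0.706, 0.706, 0.043, -0.044]
ft_force: [-4.3, -0.2, 3.8]
opening: -0.001
```

step_arm --motion "0.001 0.0001 0 0 0 0 0; 0.002 0.0002 0 0 0 0 0; 0.002 0.0002 0 0 0 0 0; 0.002 0.0002 0 0 0 0 0"

```text
t: 10.55
eef_pos: [0.5566, -0.0198, 0.1919]
ee_rot: [0.706, -0.706, -0.043, 0.044]
ft_force: [-5.6, -1.2, 4.2]
opening: 0.002
```

step_arm --motion "0.001 0.0001 0 0 0 0 0; 0.002 0.0002 0 0 0 0 0; 0.002 0.0002 0 0 0 0 0"

```text
t: 10.8
eef_pos: [0.5588, -0.0195, 0.1919]
ee_rot: [0.706, -0.706, -0.043, 0.044]
ft_force: [-4.7, 0.6, 4.2]
opening: 0.001
```

step_arm --motion "0.001 0.0001 0 0 0 0 0; 0.001 0.0001 0 0 0 0 0; 0.001 0.0001 0 0 0 0 0"

```text
t: 11.05
eef_pos: [0.5604, -0.0194, 0.1919]
ee_rot: [0.706, -0.706, -0.044, 0.043]
ft_force: [-2.1, 1.2, 0.9]
opening: -0.001
```

step_arm --motion "0.001 0.0001 0 0 0 0 0; 0.001 0.0001 0 0 0 0 0; 0.001 0.0001 0 0 0 0 0"

```text
t: 11.3
eef_pos: [0.5616, -0.0195, 0.192]
ee_rot: [-0.706, 0.706, 0.044, -0.043]
ft_force: [-0.7, 0.1, -0.6]
opening: -0.002
```

step_arm --motion "0.001 0.0001 0 0 0 0 0; 0.001 0.0001 0 0 0 0 0; 0.001 0.0001 0 0 0 0 0"

```text
t: 11.55
eef_pos: [0.5622, -0.0193, 0.192]
ee_rot: [-0.706, 0.706, 0.044, -0.043]
ft_force: [0.1, -1.3, 0.0]
opening: 0.0
```

Third click snapped. Back off, lift, and look.

step_arm --motion "-0.006 -0.0007 0 0 0 0 0; -0.012 -0.0015 0 0 0 0 0; -0.016 -0.002 0.01 0 0 0 0; -0.016 -0.002 0.03 0 0 0 0; -0.016 -0.002 0.06 0 0 0 0; -0.016 -0.002 0.06 0 0 0 0; -0.016 -0.002 0.06 0 0 0 0"

```text
t: 12.13
eef_pos: [0.5467, -0.0215, 0.2542]
ee_rot: [-0.705, 0.706, 0.045, -0.042]
ft_force: [1.0, 0.6, 0.3]
opening: 0.004
```

```bash
python3 - <<'E'
from h import *
from plant import monitor
n='side'; im=viewer.snapshot(n); c=im[60:220,220:410]
cv2.imwrite(f"pics/{n}4z.png",cv2.convertScaleAbs(cv2.resize(c[:,:,::-1],None,fx=3.5,fy=3.5,interpolation=cv2.INTER_CUBIC),alpha=1.6))
p=np.array([.5904,-.0346]);c_,s_=np.cos(.1227),np.sin(.1227)
for t in(.036,.054,.072):
    l=(-.05+t,.02); X=[p[0]+c_*l[0]-s_*l[1],p[1]+s_*l[0]+c_*l[1],.142]; print(t,(proj(n,X)-[220,60])*3.5)
s=monitor.observe();print(s['eef_pos'],s['ft_force'])
E
```

```text
0.036 [350.19166595 245.41874893]
0.054 [386.69804544 238.56534177]
0.072 [422.8312496  231.78199148]
[ 0.545973   -0.02140781  0.25287368] [ 0.04878697  0.40196929 -0.4203195 ]
```

View pics/side4z.png

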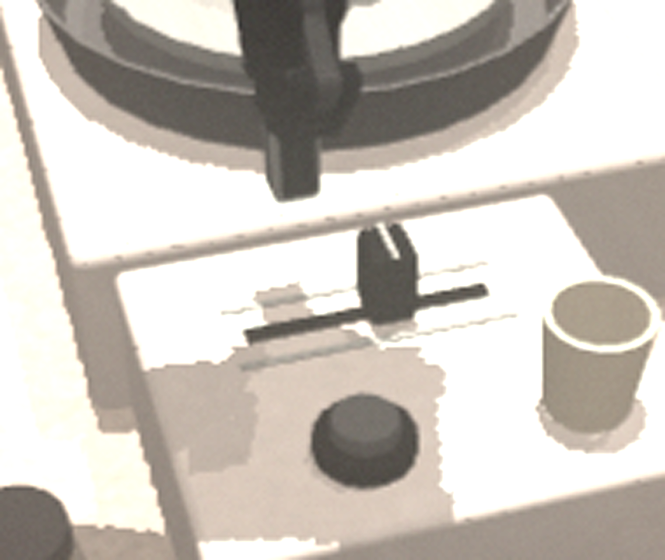

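Lever block top is at (386,241) in the zoom, against the third-stop prediction of (387,239). Now the button.

step_arm --motion "0.005 -0.03 0 0 0 0 0; 0.012 -0.06 0 0 0 0 0; 0.018 -0.087 0 0 0 0 0; 0.018 -0.087 -0.015 0 0 0 0; 0.018 -0.087 -0.03 0 0 0 0; 0.018 -0.087 -0.045 0 0 0 0; 0.018 -0.087 -0.045 0 0 0 0; 0.018 -0.087 -0.045 0 0 0 0"

```text
t: 12.85
eef_pos: [0.563, -0.108, 0.2059]
ee_rot: [0.706, -0.705, -0.042, 0.044]
ft_force: [0.4, 0.1, 0.6]
opening: 0.002
```

```bash
python3 - <<'E'
from h import *
from plant import monitor
n='side'; im=viewer.snapshot(n); c=im[60:220,220:410]
cv2.imwrite(f"pics/{n}5z.png",cv2.convertScaleAbs(cv2.resize(c[:,:,::-1],None,fx=3.5,fy=3.5,interpolation=cv2.INTER_CUBIC),alpha=1.6))
s=monitor.observe();print(s['eef_pos'],s['ft_force'])
E
```

```text
[ 0.56369498 -0.10816077  0.20688951] [ 0.56708776  0.54091754 -0.22726842]
```

View pics/side5z.png

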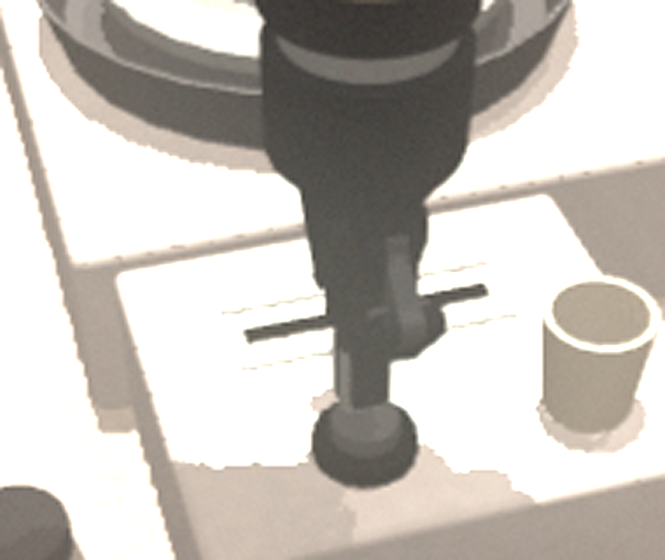

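The fingertip hangs centred above the button (≈362,425). Press.

step_arm --motion "0 0 -0.004 0 0 0 0; 0 0 -0.008 0 0 0 0; 0 0 -0.01 0 0 0 0; 0 0 -0.01 0 0 0 0; 0 0 -0.01 0 0 0 0"

```text
t: 13.32
eef_pos: [0.564, -0.1082, 0.197]
ee_rot: [0.706, -0.706, -0.044, 0.044]
ft_force: [-0.6, 1.1, -0.1]
opening: -0.002
```

step_arm --motion "0 0 -0.001 0 0 0 0; 0 0 -0.002 0 0 0 0; 0 0 -0.003 0 0 0 0; 0 0 -0.003 0 0 0 0; 0 0 -0.003 0 0 0 0"

```text
t: 13.73
eef_pos: [0.5641, -0.1083, 0.194]
ee_rot: [-0.706, 0.706, 0.044, -0.043]
ft_force: [-0.3, 0.0, 1.7]
opening: 0.001
```

step_arm --motion "0 0 -0.001 0 0 0 0; 0 0 -0.002 0 0 0 0; 0 0 -0.003 0 0 0 0; 0 0 -0.003 0 0 0 0; 0 0 -0.003 0 0 0 0"

```text
t: 14.15
eef_pos: [0.5641, -0.1084, 0.191]
ee_rot: [-0.706, 0.706, 0.044, -0.043]
ft_force: [0.3, 0.8, 2.7]
opening: 0.006
```

step_arm --motion "0 0 -0.001 0 0 0 0; 0 0 -0.002 0 0 0 0; 0 0 -0.002 0 0 0 0; 0 0 -0.002 0 0 0 0"

```text
t: 14.48
eef_pos: [0.5642, -0.1083, 0.189]
ee_rot: [-0.706, 0.706, 0.044, -0.043]
ft_force: [0.1, -0.2, 3.4]
opening: 0.0
```

step_arm --motion "0 0 -0.0005 0 0 0 0; 0 0 -0.001 0 0 0 0; 0 0 -0.001 0 0 0 0; 0 0 -0.001 0 0 0 0"

```text
t: 14.82
eef_pos: [0.5642, -0.1083, 0.1886]
ee_rot: [-0.706, 0.706, 0.044, -0.043]
ft_force: [-1.7, 0.9, 11.2]
opening: -0.003
```

step_arm --motion "0 0 -0.0005 0 0 0 0; 0 0 -0.0005 0 0 0 0; 0 0 -0.0005 0 0 0 0"

```text
t: 15.07
eef_pos: [0.5642, -0.1083, 0.1885]
ee_rot: [-0.706, 0.706, 0.044, -0.043]
ft_force: [-3.2, 1.3, 15.3]
opening: 0.002
```

step_arm --motion "0 0 0.004 0 0 0 0; 0 0 0.012 0 0 0 0; 0 0 0.03 0 0 0 0; 0 0 0.06 0 0 0 0; 0 0 0.09 0 0 0 0; 0 0 0.11 0 0 0 0; -0.03 0 0.11 0 0 0 0; -0.06 0 0.11 0 0 0 0"

```text
t: 15.73
eef_pos: [0.5045, -0.1085, 0.2984]
ee_rot: [-0.705, 0.706, 0.044, -0.043]
ft_force: [-0.1, 0.2, -0.4]
opening: -0.002
```

step_arm --motion "-0.03 0 0.01 0 0 0 0; -0.06 0 0.02 0 0 0 0; -0.09 0 0.02 0 0 0 0; -0.12 0 0.02 0 0 0 0; -0.14 0 0.02 0 0 0 0; -0.14 0 0.02 0 0 0 0; -0.14 0 0.02 0 0 0 0"

```text
t: 16.32
eef_pos: [0.3633, -0.1082, 0.3177]
ee_rot: [-0.706, 0.706, 0.043, -0.043]
ft_force: [0.6, 0.4, 0.3]
opening: 0.0
```

```bash
python3 - <<'E'
from h import *
from plant import monitor
for n in('side','top'):
    im=viewer.snapshot(n); cv2.imwrite(f"pics/{n}6.png",cv2.convertScaleAbs(im[:,:,::-1],alpha=1.3))
s=monitor.observe();print(s['eef_pos'],s['ft_force'])
E
```

```text
[ 0.36457732 -0.10848923  0.31759683] [ 0.02831717 -0.66936583 -0.07234424]
```

View pics/side6.png

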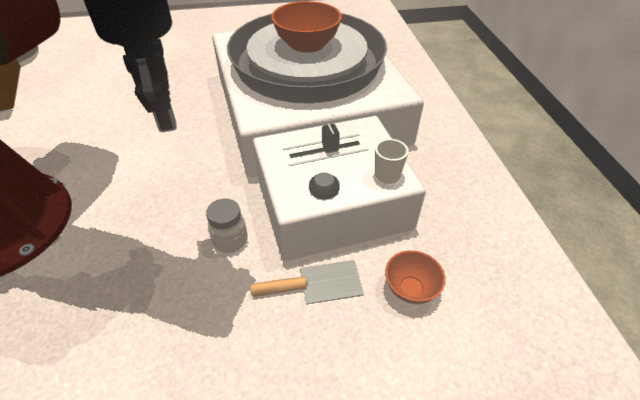

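View pics/top6.png

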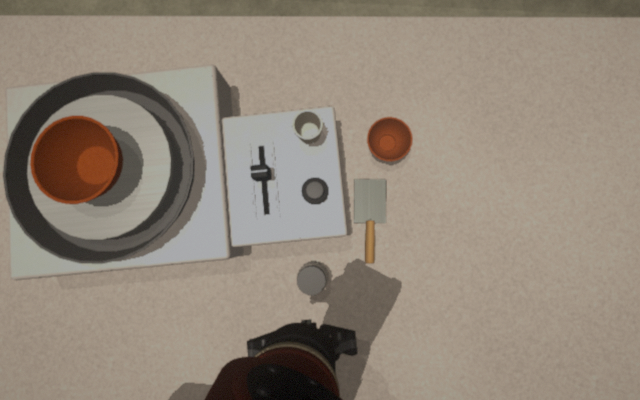

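The lever stands at about (331,137) in the side view and (261,172) in the top view, which is the third stop. The button is up at (324,184), nothing else has moved, and the hand is clear.

```bash
python3 -c "
from plant import arm
print(arm.job_done())"
```

```text
the job is handed in; nothing more can be done
None
```

The speed lever is resting in the third click and the start button has been pressed right down and released. The job is handed in, at about 16.5 s of the 61 s allowed.

- **Lever:** I pushed it with shut fingers, in steps of 1 to 4 mm. I felt three clicks: each time the push rose to about 5 N and then dropped to zero. I backed off straight after the third. The side view put the lever top within about 1 pixel of where the third stop should be, and it was still there in the last pictures. The steady push on the lever also showed about 4 N upward on the tool; I did not look into why.
- **Button:** It went down about 6 mm and then stopped firmly, with the force rising to about 15 N against the 5 N needed. In the last pictures it is up again.
- **Surroundings:** The cup, jar, bowl and trimming tool look unmoved in both views. The hand is clear, with wrist force under 1 N.

No check failed. The console's rounded corners fitted my position estimate only to within about 3 to 4 pixels, but the lever and button fitted to about 1 pixel.

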